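# Stand up the scraper block and wipe the filing plate clear

### The arm

A 6-joint arm with a two-finger parallel gripper is mounted at the origin on the work surface. World frame = base frame: x ahead of the robot, y to its left, z up, the work surface at z = 0. Lengths are in m, angles in rad, forces in N, time in s.
With the tool pointing down it reaches from about 0.325 to 0.9 m from the base axis. Payload 6.1 kg.
Tool frame: the origin (TCP) lies at the centre of the arm's flange, where the gripper is bolted on; the fingertips stand 173 mm ahead of it and the grasp point (between the pads) lies 155 mm ahead of it (manip.grip_depth is the distance from the TCP to the grasp point, in m); z points along the fingers, y is the direction in which the jaws open and shut (so a half turn about z gives the same grasp; the last joint's range is limited). The gripper opens to 85 mm and grips with 20 to 120 N. Pads are 22 mm wide; open, the fingers measure 114 mm over their backs; the gripper's body (76 mm by 85 mm) begins 54 mm behind the grasp point. The pads swing forward as they close: fully open they stand 13 mm farther back than shut.
Start: joints at [1.136, 0.22, 1.526, -0, 1.395, -0.126], TCP at [0.19, 0.595, 0.405] pointing down, gripper open.
Joint ranges: [-2.98, 2.98], [-0.91, 2.08], [0.09, 2.57], [-1.24, 4.39], [0.2, 2.65], [-2.68, 2.68]. Speed limits (rad/s): [2.57, 2.57, 3.01, 3.14, 3.14, 3.14].

### API

Orientations are given as [roll, pitch, yaw] about the fixed x, y, z axes, in that order (R = Rz(yaw) Ry(pitch) Rx(roll)).
In Python, from plant import manip gives the robot as it stands. The module is installed in compiled form; this text tells all that it offers.
- The arm moves only by the tool move_arm, never from a script. Its argument "deltas" is one flat list of numbers, 6 for each row, row after row: the shift along the tool's x, y, z in m, then the turn, a rotation vector about the tool's x, y, z in rad. In form: [tx, ty, tz, rx, ry, rz, tx, ty, tz, rx, ry, rz, ...]. A call has 1 to 20 rows; each row is the pose to reach, as a shift and turn from the pose measured when the call began, along the tool's axes at that moment; what a row does not reach only later rows make up. A row lasts 1/10 s, in which the tool goes at most 50 mm and 8.59 degrees, less where a joint would pass 70% of its speed; a pose out of reach is approached as far as the arm can. A call with a gripper value outside its range is refused whole. "grip" is the finger opening in m, from 0 to 0.0854, set as the call begins (left out, the last holds). The fingers move at their own pace and stop on an object; "force" is the grip in N (left out, the last holds). Time passes only in rows, so rows that repeat a pose let the fingers close. It gives the time, the measured TCP pose, the force and the opening at its end, in the units of the state.
- manip.observe(): the state, without advancing time (a new reading comes with each control period).
- manip.grab_frame(name): name is "scene" or "top" or "wrist"; returns a dict with "image" (420x560x3 uint8, blue, green, red), "fx", "fy", "cx", "cy" (pixels), "xyz" and "attitude" of the camera in the world. Camera axes: x right, y down, z forward; pixel columns grow to the right and rows downward; lengths in m; the calibration is good to about 2 mm. The wrist camera is an equidistant fisheye: a pixel r from the principal point sees the ray r / f radians off the axis. A picture is of the moment at which its call begins. There is no depth.
- manip.sign_off(): hands the job in, once; it reports no verdict.
The state is a dict: "t": time; "joint_pos": joint angles; "qvel": joint speeds; "joint_efforts": joint torques, N m; "ee_pos": TCP position; "tcp_rot": TCP orientation; "ft_force": force on the tool from outside, world axes, zero at the start; "wrist_torque": the same for the moment, N m; "finger_gap": finger opening in m.
Only numpy, scipy, OpenCV 4.12 (cv2) and the standard library are available. Lean on these libraries where they do the work, as an engineer would, in place of code of your own. Each camera call takes 0.05 s, during which the arm holds its last target.

### The job

Clear the brass offcuts off the filing plate: pick up the wooden scraper block that lies on its side, stand it on its wide foot and let go, then take it again by its grip and wipe all four offcuts over the plate's edge into the catch tray. Push them with the scraper only, never with the fingers, and leave the scraper standing on its foot on the plate. Leave everything else on the bench where it is.

Things in the scene. Friction and masses are not known exactly. Their poses are not given: they have to be found in the camera images.
- scraper: Wooden scraper, 200 g, an upside-down T. Foot 58 (x) by 110 (y) by 14 mm (z 0 to 14); on its middle a grip bar 26 (x) by 40 mm (y), z 14 to 80. Origin: centre of the foot's underside. Both x sides alike. It starts lying on its +x side, on the foot's edge and the grip's end: z axis 14 degrees below level, origin 31.5 mm above the bench. It rights itself onto its foot from leans under 15 degrees about y.
- grip (a point): Point inside the scraper's grip, on its centre line 50 mm from the foot's underside; axes as the scraper's (z from the foot to the grip's free end).
- plate: Fixed steel filing plate, 210 (x) by 160 mm (y), flat top 36 mm above the bench, no raised rims, with a catch tray along its +x end. Origin: centre of the plate, at bench height. The offcuts start between x = -10 and +85 mm, within 47 mm of the middle in y; from x = -105 to -15 mm the plate is bare.
- tray (a point): Centre of the catch tray's floor, 4 mm above the bench. The tray adjoins the plate's +x end, which is its fourth wall (inside: plate x 105 to 181 mm, y within 80 mm); its three other thin walls are 30 mm high, lower than the plate's top.
- chip_bar: Loose brass offcut lying on the plate, 6 mm thick: a bar 22 by 9 mm. Origin at the centre of its underside.
- chip_disc: Loose brass offcut lying on the plate, 6 mm thick: a disc 18 mm across. Origin at the centre of its underside.
- chip_square: Loose brass offcut lying on the plate, 6 mm thick: a square 14 by 14 mm. Origin at the centre of its underside.
- chip_ell: Loose brass offcut lying on the plate, 6 mm thick: an L, 18 by 16 mm. Origin at the centre of its underside.
- screwdriver: Screwdriver lying between plate and scraper, pointing away from the robot; about 30 mm high or less. To be left alone.
- cork_block: Cork block 60 by 35 by 20 mm on the bench, to be left alone.
- pliers: Pliers with grey handles, 13 mm high, about 170 mm long, lying towards the right side. To be left alone.
- brush: Brush lying towards the left side, to be left alone.
- grease_jar: Small jar, 48 mm across and 40 mm high, on the right, near the pliers. To be left alone.

How it is judged:
On the way, in this order (a step that is already met when the one before it is completed fails the run):
1. the scraper stands on its foot, let go (angle between scraper's own z axis and vertical below 0.12 rad and contact force between the fingers and scraper below 0.2 N and linear speed of scraper below 0.03 m/s), for 0.2 s.
2. the scraper is taken again by its grip, standing on its foot (angle between scraper's own z axis and vertical below 0.3 rad and contact force between the fingers and scraper above 1 N and distance between the grasp point and grip below 0.05 m), for 0.2 s.
3. all four offcuts are in the catch tray (x of chip_bar in the frame of plate between 0.1 and 0.186 m and y of chip_bar in the frame of plate between -0.085 and 0.085 m and height (world z) of each of chip_bar, chip_disc, chip_square, chip_ell below 0.03 m and x of chip_disc in the frame of plate between 0.1 and 0.186 m and y of chip_disc in the frame of plate between -0.085 and 0.085 m and x of chip_square in the frame of plate between 0.1 and 0.186 m and y of chip_square in the frame of plate between -0.085 and 0.085 m and x of chip_ell in the frame of plate between 0.1 and 0.186 m and y of chip_ell in the frame of plate between -0.085 and 0.085 m), for 0.1 s.
At the end, for the whole second after the job is handed in: All four offcuts lie in the catch tray (below 30 mm height, inside its walls); the scraper stands on its foot on the plate (origin within the plate's outline and 30 to 42 mm above the bench, z axis within 0.12 rad of vertical), released and at rest (all of step 1 and all of step 3 and x of scraper in the frame of plate between -0.105 and 0.105 m and y of scraper in the frame of plate between -0.08 and 0.08 m and height (world z) of scraper between 0.03 and 0.042 m and linear speed of each of chip_bar, chip_disc, chip_square, chip_ell below 0.03 m/s); the robot touches nothing.
It fails at once if an offcut is touched by the fingers (contact force between the fingers and chip_bar above 0.5 N or contact force between the fingers and chip_disc above 0.5 N or contact force between the fingers and chip_square above 0.5 N or contact force between the fingers and chip_ell above 0.5 N).
It fails at once if one of the other things on the bench is moved by more than 30 mm (distance of any of screwdriver, pliers, grease_jar, brush, cork_block from where it was at the start of the episode above 0.03 m).
It also fails if it takes over 58 s, if anything falls off the work surface, if the arm or the gripper's body presses on something with over 40 N, if the wrist force passes 120 N, or if a joint passes its speed limit or range.

## Working session

There is one attempt and no reset: what is moved stays moved. The work goes in short steps, Python scripts to look and compute and a tool call to move; the robot and the scene stay as the last step left them, time stands still between calls to the robot, and variables do not carry over. Pictures are saved under pics/ and viewed, and the job is handed in when it is done.

Besides the shell and the picture viewer there is one more tool, called after ">>>" as a command line: name --argument value ..., lists and objects as JSON in quotes. move_arm: Moves the arm, as the interface text tells. Its arguments: {"type":"object","properties":{"deltas":{"type":"array","items":{"type":"number"}},"grip":{"type":"number"},"force":{"type":"number"}},"required":["deltas"]}

```bash
mkdir -p pics
cat > h.py <<'E'
import numpy as np, cv2
from scipy.spatial.transform import Rotation as R
from plant import manip
def Rm(a):
    a=np.array(a,float)
    return a if a.shape==(3,3) else R.from_euler('xyz',a).as_matrix()
def ray(f,u,v):
    d=np.array([(u-f['cx'])/f['fx'],(v-f['cy'])/f['fy'],1.0])
    return Rm(f['attitude'])@d
def onz(f,u,v,z):
    d=ray(f,u,v);p=np.array(f['xyz']);return p+d*(z-p[2])/d[2]
def proj(f,P):
    c=Rm(f['attitude']).T@(np.array(P)-f['xyz']);return f['fx']*c[0]/c[2]+f['cx'],f['fy']*c[1]/c[2]+f['cy']
E
python3 - <<'E'
from h import *
import pickle
print(manip.observe())
fs={}
for n in("scene","top","wrist"):
    f=manip.grab_frame(n);fs[n]=f
    cv2.imwrite(f'pics/{n}0.png',f['image']);print(n,{k:v for k,v in f.items() if k!='image'})
pickle.dump(fs,open('f0.pkl','wb'))
E
```

```text
{'t': 0.0, 'joint_pos': array([ 1.13590424e+00,  2.21177640e-01,  1.52759096e+00, -3.07244374e-05,
        1.39466702e+00, -1.26098353e-01]), 'qvel': array([ 5.06834112e-04,  2.66521223e-05,  3.77371681e-04, -5.51441582e-04,
       -1.15959997e-03, -1.08706427e-03]), 'joint_efforts': array([-1.59327657e-03, -4.96897745e+01, -3.89395165e+01, -4.33823898e-04,
        1.11417330e-02, -2.17538491e-05]), 'ee_pos': array([0.1898389 , 0.59519469, 0.40363962]), 'tcp_rot': array([-3.13976052e+00, -2.01780515e-04,  2.83280414e+00]), 'ft_force': array([ 0.17948354, -0.89898195,  0.70988761]), 'wrist_torque': array([ 0.01321656, -0.03194663,  0.00877417]), 'finger_gap': 0.08523193721429995}
scene {'fx': 419.1092325220064, 'fy': 419.1092325220064, 'cx': 281.8255311722573, 'cy': 203.80631872629914, 'xyz': array([1.18486111, 0.44276958, 0.89254238]), 'attitude': array([-2.41681287,  0.01903608,  2.16446613])}
top {'fx': 484.81920751713136, 'fy': 484.81920751713136, 'cx': 284.24040982697557, 'cy': 214.31005796484564, 'xyz': array([0.31607037, 0.00149266, 1.24002681]), 'attitude': array([-2.94619956, -0.01080258, -1.58646337])}
wrist {'fx': 325.19226210127806, 'fy': 325.19226210127806, 'cx': 274.9410971030545, 'cy': 208.4880647437084, 'xyz': array([0.11344502, 0.61910471, 0.37344123]), 'attitude': array([2.82809912e+00, 1.96333798e-03, 1.26309661e+00])}
```

View pics/top0.png

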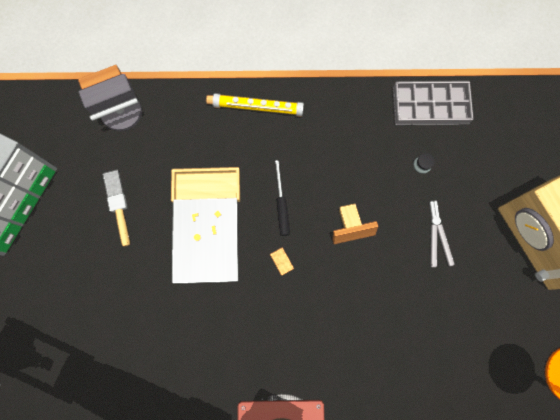

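View pics/scene0.png

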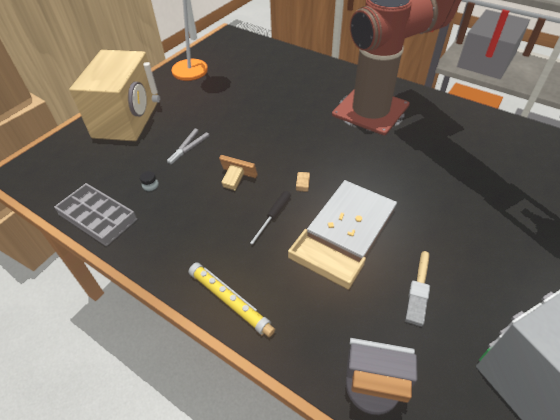

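View pics/wrist0.png

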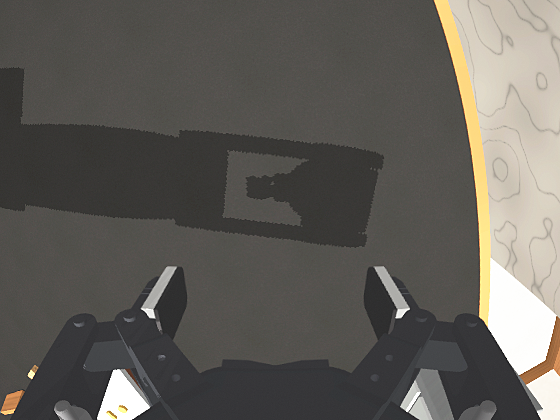

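The top view shows the plate at about (205,240) with the tray above it at (205,185). The scraper lies at (355,225), foot edge at (355,233), with its grip pointing up-image (+x). The screwdriver is at (282,200) and the cork block at (282,262). Next I'll measure the positions.

Run:
```python
from h import *
import pickle
fs=pickle.load(open('f0.pkl','rb'));f=fs['top'];im=f['image']
c=im[190:260,310:400];cv2.imwrite('pics/cs.png',cv2.resize(c,None,fx=8,fy=8,interpolation=cv2.INTER_CUBIC))
c=im[155:295,160:300];cv2.imwrite('pics/cp.png',cv2.resize(c,None,fx=4,fy=4,interpolation=cv2.INTER_CUBIC))
s=fs['scene'];c=s['image'][140:200,200:290];cv2.imwrite('pics/ss.png',cv2.resize(c,None,fx=8,fy=8,interpolation=cv2.INTER_CUBIC))
for n,(u,v) in dict(jar=(424,164),pl_top=(434,203),pl_b1=(434,266),pl_b2=(451,265),sd_tip=(277,162),sd_end=(285,234),cork=(282,262),yellow1=(300,110)).items(): print(n,onz(f,u,v,0.01).round(3))
```

```text
jar [ 0.69  -0.388  0.01 ]
pl_top [ 0.584 -0.407  0.01 ]
pl_b1 [ 0.42  -0.394  0.01 ]
pl_b2 [ 0.422 -0.438  0.01 ]
sd_tip [0.7   0.001 0.01 ]
sd_end [ 0.508 -0.017  0.01 ]
cork [ 0.436 -0.008  0.01 ]
yellow1 [ 0.846 -0.063  0.01 ]
```

View pics/cs.png

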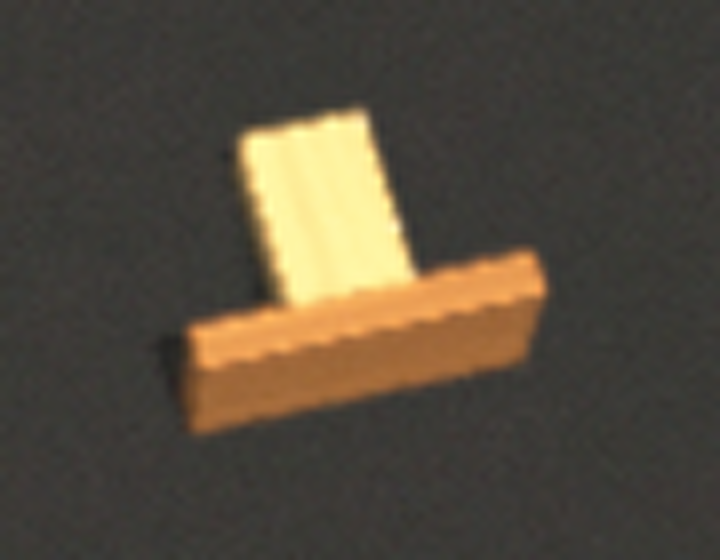

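View pics/cp.png

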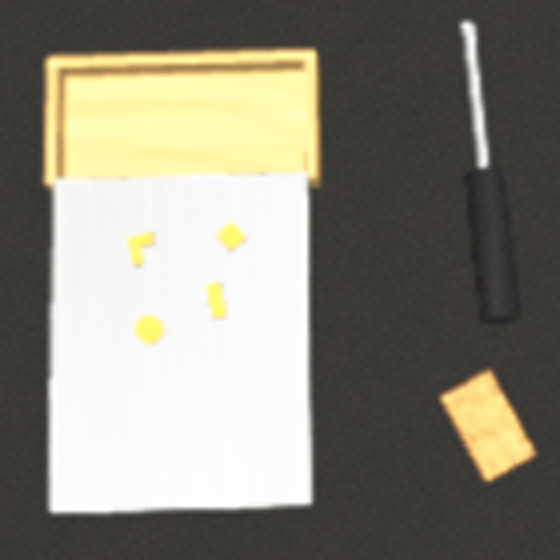

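View pics/ss.png

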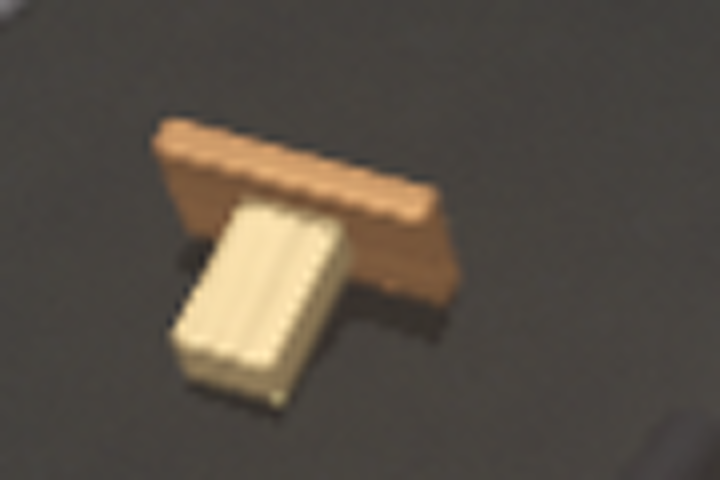

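Run:
```python
from h import *
import pickle
fs=pickle.load(open('f0.pkl','rb'));f=fs['top']
def pt(x,y,s,ox,oy,z): return onz(f,(x+.5)/s-.5+ox,(y+.5)/s-.5+oy,z)
S=lambda x,y,z:pt(x,y,8,310,190,z)
a,b=S(192,368,.0596),S(547,295,.0596);c,d=S(188,328,.0562),S(536,250,.0562);e,g=S(195,432,.0034),S(528,360,.0034)
h,i=S(240,132,.0248),S(367,108,.0248)
for p,q in((a,b),(c,d),(e,g),(h,i)):
    m=(p+q)/2;v=p-q; print(m.round(4),'len',np.linalg.norm(v).round(4),'dir',np.degrees(np.arctan2(-v[0],v[1])).round(2))
gd=(h+i)/2-(a+b)/2; print('axis',np.degrees(np.arctan2(gd[1],gd[0])),np.linalg.norm(gd[:2]),'exp .0738')
P=lambda x,y:pt(x,y,4,160,155,.036)
k=[P(53,180),P(309,175),P(312,503),P(48,512)]
for q in k:print('plate',q.round(4))
print(np.mean(k,0), [np.linalg.norm(k[j]-k[j-1]).round(4) for j in range(4)])
vx=(k[0]+k[1]-k[2]-k[3]);print('plate yaw',np.degrees(np.arctan2(vx[1],vx[0])))
for n,x,y in(('ell',141,248),('sq',232,237),('bar',217,300),('disc',149,330)):print(n,pt(x,y,4,160,155,.042).round(4))
# scene check
s=fs['scene']
def Q(x,y,z):return onz(s,(x+.5)/8-.5+200,(y+.5)/8-.5+140,z)
print('scene grip end',((Q(172,340,.0248)+Q(270,370,.0248))/2).round(4), 'top edge back',((Q(175,118,.0596)+Q(437,188,.0596))/2).round(4))
s2=fs['scene']['image'];cv2.imwrite('pics/sp.png',cv2.resize(s2[160:300,270:430],None,fx=4,fy=4,interpolation=cv2.INTER_CUBIC))
```

```text
[ 0.5051 -0.191   0.0596] len 0.1128 dir 10.87
[ 0.519  -0.1898  0.0562] len 0.1116 dir 11.92
[ 0.4931 -0.1966  0.0034] len 0.1107 dir 11.4
[ 0.5797 -0.1783  0.0248] len 0.0418 dir 10.11
axis 9.606646527664212 0.07564388553252473 exp .0738
plate [0.596  0.2671 0.036 ]
plate [0.5971 0.1047 0.036 ]
plate [0.3899 0.1022 0.036 ]
plate [0.3868 0.2641 0.036 ]
[0.49245261 0.18450653 0.036     ] [np.float64(0.2092), np.float64(0.1624), np.float64(0.2073), np.float64(0.162)]
plate yaw 0.7550202717128073
ell [0.5501 0.2094 0.042 ]
sq [0.5563 0.1524 0.042 ]
bar [0.5163 0.1613 0.042 ]
disc [0.498  0.2034 0.042 ]
scene grip end [ 0.5797 -0.1767  0.0248] top edge back [ 0.506  -0.1915  0.0596]
```

View pics/sp.png

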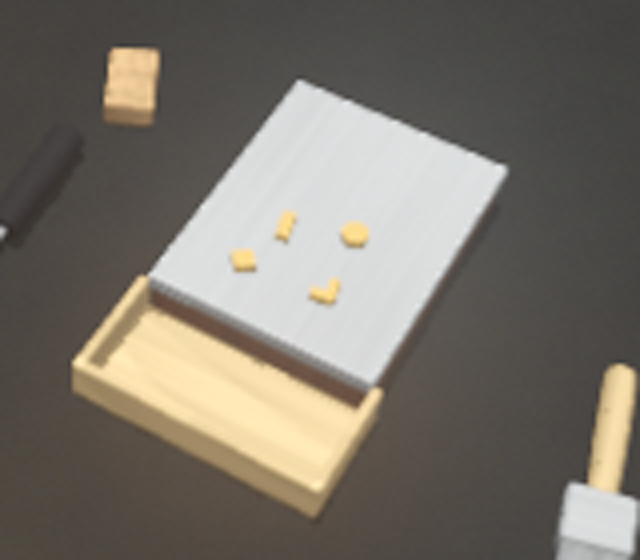

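```bash
cat >> h.py <<'E'
def Rt(th,psi):
    d=np.array([np.cos(psi),np.sin(psi),0]);u=np.array([0,0,1.])
    x=-d*np.cos(th)-u*np.sin(th);z=d*np.sin(th)-u*np.cos(th)
    return np.column_stack([x,np.cross(z,x),z])
def delta(G,th,psi):
    """delta to bring grasp point to G with tilt th (deg), yaw psi"""
    o=manip.observe();R0=Rm(o['tcp_rot']);T=Rt(np.radians(th),psi)
    tcp=np.array(G)-.155*T[:,2]
    print('t %.2f'%o['t'],'tcp target',tcp.round(4),'delta',(R0.T@(tcp-o['ee_pos'])).round(4),R.from_matrix(R0.T@T).as_rotvec().round(4))
def now():
    o=manip.observe();R0=Rm(o['tcp_rot']);z=R0[:,2];print('t %.2f'%o['t'],'tcp',o['ee_pos'].round(4),'grasp',(o['ee_pos']+.155*z).round(4),'tilt',np.degrees(np.arctan2(np.hypot(z[0],z[1]),-z[2])).round(2),'xyaw',np.arctan2(-R0[1,0],-R0[0,0]).round(4),'jaw z',R0[2,1].round(4),'F',o['ft_force'].round(2),'gap',round(o['finger_gap'],4),'q',o['joint_pos'].round(3))
E
python3 - <<'E'
from h import *
d=np.array([np.cos(.19),np.sin(.19),0]);u=np.array([0,0,1.])
c=np.cos(np.radians(14));s=np.sin(np.radians(14))
g=np.array([.4995,-.193,.0315])+.050*(d*c-u*s)
T=Rt(np.radians(-50),.19);G=g-.006*T[:,2]
print(g,G)
delta(G-.09*T[:,2],-50,.19); delta(G+np.array([0,0,.2]),-25,.19)
E
```

```text
[ 0.54714173 -0.18383755  0.01940391] [ 0.55165528 -0.18296951  0.02326063]
t 0.15 tcp target [ 0.736  -0.1475  0.1807] delta [-0.746  -0.5414  0.2238] [ 0.2162  0.8535 -0.4671]
t 0.15 tcp target [ 0.616  -0.1706  0.3637] delta [-0.6387 -0.6001  0.0409] [ 0.1074  0.4266 -0.4911]
```

>>> move_arm --deltas '[-0.64, -0.6, 0.04, 0.107, 0.427, -0.491, -0.64, -0.6, 0.04, 0.107, 0.427, -0.491, -0.64, -0.6, 0.04, 0.107, 0.427, -0.491, -0.64, -0.6, 0.04, 0.107, 0.427, -0.491, -0.64, -0.6, 0.04, 0.107, 0.427, -0.491, -0.64, -0.6, 0.04, 0.107, 0.427, -0.491, -0.64, -0.6, 0.04, 0.107, 0.427, -0.491, -0.64, -0.6, 0.04, 0.107, 0.427, -0.491, -0.64, -0.6, 0.04, 0.107, 0.427, -0.491, -0.64, -0.6, 0.04, 0.107, 0.427, -0.491, -0.64, -0.6, 0.04, 0.107, 0.427, -0.491, -0.64, -0.6, 0.04, 0.107, 0.427, -0.491, -0.64, -0.6, 0.04, 0.107, 0.427, -0.491, -0.64, -0.6, 0.04, 0.107, 0.427, -0.491, -0.64, -0.6, 0.04, 0.107, 0.427, -0.491, -0.64, -0.6, 0.04, 0.107, 0.427, -0.491, -0.64, -0.6, 0.04, 0.107, 0.427, -0.491, -0.64, -0.6, 0.04, 0.107, 0.427, -0.491, -0.64, -0.6, 0.04, 0.107, 0.427, -0.491, -0.64, -0.6, 0.04, 0.107, 0.427, -0.491]'

```text
t: 2.15
ee_pos: [0.617, -0.1713, 0.3637]
tcp_rot: [3.14, -0.438, -2.952]
ft_force: [-0.3, 0.7, 0.6]
finger_gap: 0.0851
```

Run:
```python
from h import *
now();T=Rt(np.radians(-50),.19);G=np.array([ 0.5517,-0.183,0.0235])
delta(G-.09*T[:,2],-50,.19)
f=manip.grab_frame('wrist');cv2.imwrite('pics/w1.png',f['image'])
```

```text
t 2.15 tcp [ 0.617  -0.1713  0.3637] grasp [ 0.5524 -0.1834  0.2233] tilt 25.09 xyaw 0.1893 jaw z 0.0017 F [-0.31  0.65  0.63] gap 0.0851 q [-0.34   0.441  1.356 -0.217  1.725 -2.092]
t 2.15 tcp target [ 0.736  -0.1476  0.181 ] delta [-0.1873  0.0007  0.114 ] [ 2.300e-03  4.348e-01 -2.000e-04]
```

View pics/w1.png

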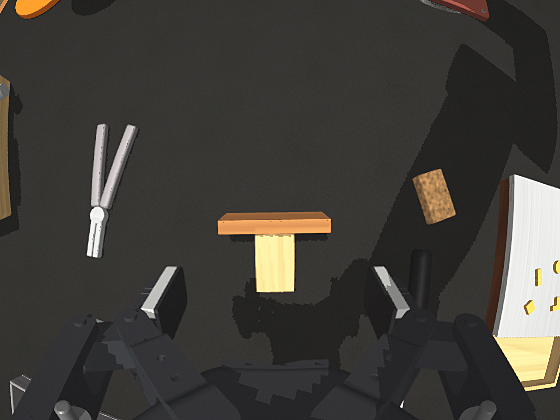

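The wrist view shows the scraper square to the jaws and centred between them: the grip spans about x 255–295 and the pads sit at about 165 and 390. Moving to pre-grasp.

>>> move_arm --deltas '[-0.187, 0.001, 0.114, 0.002, 0.435, 0, -0.187, 0.001, 0.114, 0.002, 0.435, 0, -0.187, 0.001, 0.114, 0.002, 0.435, 0, -0.187, 0.001, 0.114, 0.002, 0.435, 0, -0.187, 0.001, 0.114, 0.002, 0.435, 0, -0.187, 0.001, 0.114, 0.002, 0.435, 0, -0.187, 0.001, 0.114, 0.002, 0.435, 0, -0.187, 0.001, 0.114, 0.002, 0.435, 0, -0.187, 0.001, 0.114, 0.002, 0.435, 0]'

```text
t: 3.1
ee_pos: [0.736, -0.1466, 0.1854]
tcp_rot: [-3.138, -0.868, -2.953]
ft_force: [-0.1, -0.1, 0.1]
finger_gap: 0.0857
```

Run:
```python
from h import *
now();T=Rt(np.radians(-50),.19);G=np.array([ 0.5517,-0.183,0.0235])
delta(G,-50,.19)
```

```text
t 3.10 tcp [ 0.736  -0.1466  0.1854] grasp [ 0.6199 -0.1693  0.0853] tilt 49.76 xyaw 0.1882 jaw z -0.002 F [-0.11 -0.09  0.14] gap 0.0857 q [-0.234  1.059  0.835 -0.362  2.042 -2.024]
t 3.10 tcp target [ 0.6683 -0.1606  0.1231] delta [-0.0029 -0.0007  0.093 ] [-0.0018  0.0042 -0.0012]
```

>>> move_arm --deltas '[-0.003, -0.001, 0.035, -0.002, 0.004, -0.001, -0.003, -0.001, 0.065, -0.002, 0.004, -0.001, -0.003, -0.001, 0.085, -0.002, 0.004, -0.001, -0.003, -0.001, 0.09, -0.002, 0.004, -0.001, -0.003, -0.001, 0.09, -0.002, 0.004, -0.001, -0.003, -0.001, 0.09, -0.002, 0.004, -0.001]'

```text
t: 3.7
ee_pos: [0.6718, -0.1606, 0.1272]
tcp_rot: [-3.139, -0.869, -2.954]
ft_force: [0.5, -0.6, 0.7]
finger_gap: 0.0856
```

Run:
```python
from h import *
now()
delta(np.array([ 0.5517,-0.183,0.0235]),-50,.19)
f=manip.grab_frame('wrist');cv2.imwrite('pics/w2.png',f['image'])
f=manip.grab_frame('scene');cv2.imwrite('pics/s2.png',cv2.resize(f['image'][60:260,120:380],None,fx=3,fy=3,interpolation=cv2.INTER_CUBIC))
```

```text
t 3.70 tcp [ 0.6718 -0.1606  0.1272] grasp [ 0.5556 -0.1831  0.0272] tilt 49.82 xyaw 0.1879 jaw z -0.0015 F [ 0.55 -0.55  0.73] gap 0.0856 q [-0.27   0.988  1.08  -0.363  1.87  -1.99 ]
t 3.70 tcp target [ 0.6683 -0.1606  0.1231] delta [-0.0009  0.0007  0.0053] [-0.0007  0.0032 -0.0014]
```

View pics/w2.png

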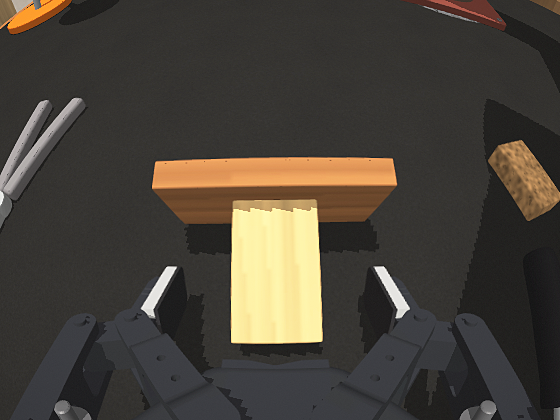

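View pics/s2.png

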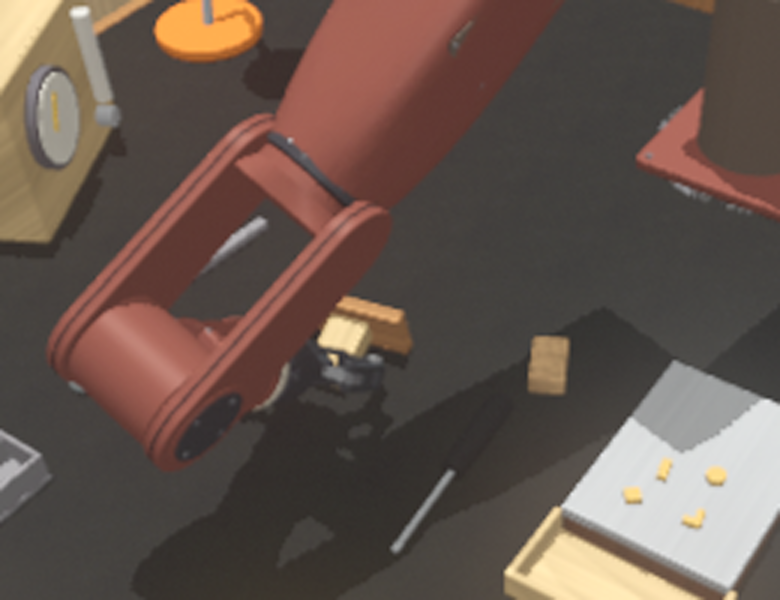

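The scraper's grip, about x 232–322, is centred between the pads at 165 and 385. Everything else is clear, so I'll advance and close.

>>> move_arm --deltas '[-0.001, 0.001, 0.004, 0, 0.003, 0, -0.001, 0.001, 0.004, 0, 0.003, 0]'

```text
t: 4.0
ee_pos: [0.6696, -0.1596, 0.1235]
tcp_rot: [-3.139, -0.872, -2.953]
ft_force: [-0.3, 0.4, -1.0]
finger_gap: 0.0855
```

>>> move_arm --deltas '[0, 0, 0, 0, 0, 0, 0, 0, 0, 0, 0, 0, 0, 0, 0, 0, 0, 0, 0, 0, 0, 0, 0, 0, 0, 0, 0, 0, 0, 0, 0, 0, 0, 0, 0, 0, 0, 0, 0, 0, 0, 0, 0, 0, 0, 0, 0, 0]' --grip 0.02 --force 50

```text
t: 4.8
ee_pos: [0.6697, -0.1597, 0.1237]
tcp_rot: [-3.139, -0.872, -2.953]
ft_force: [0.0, -1.2, 1.6]
finger_gap: 0.0392
```

Run:
```python
from h import *
now()
f=manip.grab_frame('wrist');cv2.imwrite('pics/w3.png',f['image'])
p=np.array([.56,-.2,.0])
delta(np.array([.59,-.195,.2]),0,.0)
delta(np.array([.5556,-.183,.12]),-50,.19)
```

```text
t 4.80 tcp [ 0.6697 -0.1597  0.1237] grasp [ 0.5532 -0.1823  0.024 ] tilt 49.97 xyaw 0.1882 jaw z -0.0018 F [ 0.03 -1.22  1.56] gap 0.0392 q [-0.269  0.989  1.086 -0.364  1.865 -1.987]
t 4.85 tcp target [ 0.59  -0.195  0.355] delta [ 0.2317 -0.02   -0.0838] [-0.0847 -0.8692  0.1773]
t 4.85 tcp target [ 0.6722 -0.1606  0.2196] delta [ 0.072  -0.0015 -0.0635] [-0.0015  0.0005 -0.0012]
```

View pics/w3.png

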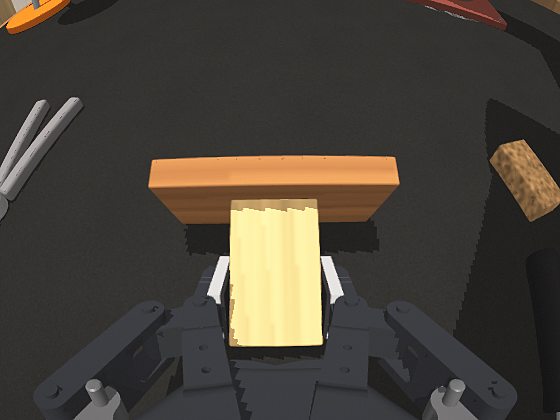

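Gripped, with a gap of 39.2 mm. Next I'll lift, then rotate in the air.

>>> move_arm --deltas '[0.037, 0, -0.032, 0, 0, 0, 0.072, -0.001, -0.063, 0, 0, 0, 0.15, -0.01, -0.09, -0.04, -0.4, 0.09, 0.15, -0.01, -0.09, -0.04, -0.4, 0.09, 0.15, -0.01, -0.09, -0.04, -0.4, 0.09, 0.232, -0.02, -0.084, -0.085, -0.869, 0.177, 0.232, -0.02, -0.084, -0.085, -0.869, 0.177, 0.232, -0.02, -0.084, -0.085, -0.869, 0.177, 0.232, -0.02, -0.084, -0.085, -0.869, 0.177, 0.232, -0.02, -0.084, -0.085, -0.869, 0.177, 0.232, -0.02, -0.084, -0.085, -0.869, 0.177, 0.232, -0.02, -0.084, -0.085, -0.869, 0.177]'

```text
t: 6.05
ee_pos: [0.5903, -0.1946, 0.3539]
tcp_rot: [3.14, -0.004, -3.14]
ft_force: [0.3, 0.4, -3.1]
finger_gap: 0.0392
```

Run:
```python
from h import *
now()
f=manip.grab_frame('wrist');cv2.imwrite('pics/w4.png',f['image'])
delta(np.array([.58,-.2,.17]),54,-.33)
```

```text
t 6.05 tcp [ 0.5903 -0.1946  0.3539] grasp [ 0.5896 -0.1944  0.1989] tilt 0.25 xyaw 0.0014 jaw z 0.0013 F [ 0.31  0.43 -3.07] gap 0.0392 q [-4.450e-01  2.530e-01  1.586e+00 -1.000e-03  1.308e+00 -2.017e+00]
t 6.10 tcp target [ 0.4614 -0.1594  0.2611] delta [0.1286 0.0353 0.0934] [ 0.1567 -0.9374  0.3063]
```

View pics/w4.png

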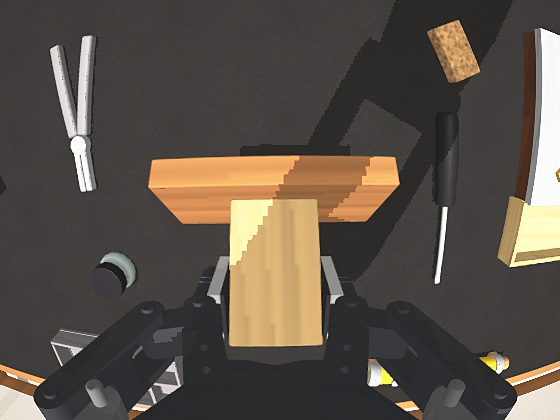

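There is no slip: the scraper is at the same wrist-image pixels as before (foot at y 157–222). I'll rotate it upright.

>>> move_arm --deltas '[0.129, 0.035, 0.093, 0.157, -0.937, 0.306, 0.129, 0.035, 0.093, 0.157, -0.937, 0.306, 0.129, 0.035, 0.093, 0.157, -0.937, 0.306, 0.129, 0.035, 0.093, 0.157, -0.937, 0.306, 0.129, 0.035, 0.093, 0.157, -0.937, 0.306, 0.129, 0.035, 0.093, 0.157, -0.937, 0.306, 0.129, 0.035, 0.093, 0.157, -0.937, 0.306, 0.129, 0.035, 0.093, 0.157, -0.937, 0.306, 0.129, 0.035, 0.093, 0.157, -0.937, 0.306, 0.129, 0.035, 0.093, 0.157, -0.937, 0.306, 0.129, 0.035, 0.093, 0.157, -0.937, 0.306, 0.129, 0.035, 0.093, 0.157, -0.937, 0.306]'

```text
t: 7.3
ee_pos: [0.4611, -0.157, 0.282]
tcp_rot: [3.141, 0.913, 2.808]
ft_force: [0.7, -0.0, -2.5]
finger_gap: 0.0394
```

Run:
```python
from h import *
now()
f=manip.grab_frame('scene');cv2.imwrite('pics/s5.png',cv2.resize(f['image'][60:260,120:380],None,fx=3,fy=3,interpolation=cv2.INTER_CUBIC))
f=manip.grab_frame('wrist');cv2.imwrite('pics/w5.png',f['image'])
# grip offset: where was scraper origin relative to tool at grasp
T0=Rt(np.radians(-49.97),.1882);g0=np.array([.5532,-.1823,.024])
rel=T0.T@(np.array([.4995,-.193,.0315])-g0);print('rel',rel)
d=np.array([np.cos(.19),np.sin(.19),0]);u=np.array([0,0,1.]);a=np.radians(14)
zr=T0.T@(d*np.cos(a)-u*np.sin(a))
o=manip.observe();R0=Rm(o['tcp_rot']);g=o['ee_pos']+.155*R0[:,2]
print('scraper origin',g+R0@rel,'z',R0@zr)
delta(np.array([.58,-.2,.17]),54,-.33)
```

```text
t 7.30 tcp [ 0.4611 -0.157   0.282 ] grasp [ 0.5771 -0.197   0.1872] tilt 52.32 xyaw -0.3333 jaw z 0.0005 F [ 0.69 -0.02 -2.45] gap 0.0394 q [-0.547 -0.211  2.338  0.987  0.203 -2.68 ]
rel [ 0.04095975 -0.00046428  0.0371014 ]
scraper origin [ 0.58101574 -0.19892717  0.13226159] z [ 0.02828474 -0.00875033  0.99956161]
t 7.40 tcp target [ 0.4614 -0.1594  0.2611] delta [ 0.016  -0.0021  0.0136] [-0.002  -0.0291 -0.0024]
```

View pics/s5.png

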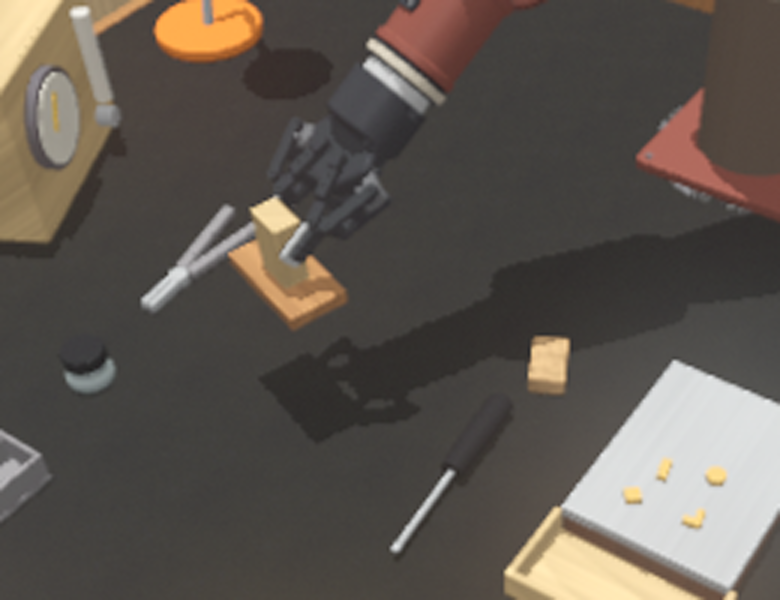

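View pics/w5.png

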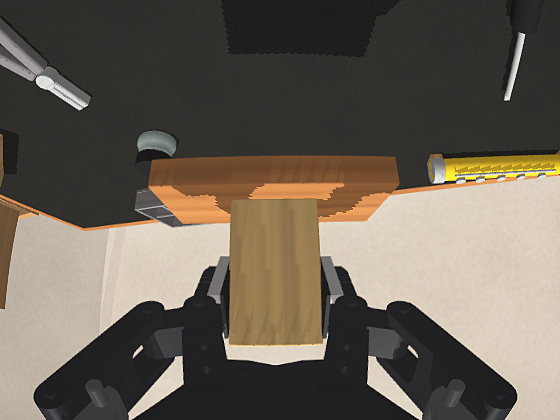

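The scene view shows the scraper upright in the gripper above clear bench. However, joint 5 is at its lower limit and joint 6 is at -2.68, so I'll fit the kinematics to choose a reachable standing spot.

```bash
cat > kin.py <<'E'
from h import *
D=[([.1898389,.59519469,.40363962],[-3.13976,-.0002,2.8328],[1.1359,.22118,1.52759,0,1.39467,-.1261]),
([.617,-.1713,.3637],[3.14,-.438,-2.952],[-.34,.441,1.356,-.217,1.725,-2.092]),
([.736,-.1466,.1854],[-3.138,-.868,-2.953],[-.234,1.059,.835,-.362,2.042,-2.024]),
([.6718,-.1606,.1272],[-3.139,-.869,-2.954],[-.27,.988,1.08,-.363,1.87,-1.99]),
([.6697,-.1597,.1237],[-3.139,-.872,-2.953],[-.269,.989,1.086,-.364,1.865,-1.987]),
([.5903,-.1946,.3539],[3.14,-.004,-3.14],[-.445,.253,1.586,-.001,1.308,-2.017]),
([.4611,-.157,.282],[3.141,.913,2.808],[-.547,-.211,2.338,.987,.203,-2.68])]
A=[];b=[]
for p,r,q in D:
    z=Rm(r)[:,2];e=np.array([np.cos(q[0]),np.sin(q[0])]);s=q[1]+q[2]
    # p_r = a1+L1 sin q2 + L2 sin s + a3 cos s + d6 z_r
    A.append([1,0,np.sin(q[1]),np.sin(s),-np.cos(s),z[:2]@e]);b.append(np.dot(p[:2],e))
    A.append([0,1,np.cos(q[1]),np.cos(s),np.sin(s),z[2]]);b.append(p[2])
A=np.array(A);b=np.array(b)
K,res,rk,sv=np.linalg.lstsq(A,b,rcond=None)
from scipy.optimize import least_squares
def fk(q,K=K):
    s=q[1]+q[2]
    Rz=lambda a:R.from_euler('z',a).as_matrix();Ry=lambda a:R.from_euler('y',a).as_matrix()
    M=Rz(q[0])@Ry(s)@Rz(q[3])@Ry(q[4])@Rz(q[5]+np.pi/2) # z fwd
    e=np.array([np.cos(q[0]),np.sin(q[0]),0])
    w=e*(K[0]+K[2]*np.sin(q[1])+K[3]*np.sin(s)-K[4]*np.cos(s))+np.array([0,0,K[1]+K[2]*np.cos(q[1])+K[3]*np.cos(s)+K[4]*np.sin(s)])
    return w+K[5]*M[:,2],M
lo=np.array([-2.98,-.91,.09,-1.24,.2,-2.68]);hi=np.array([2.98,2.08,2.57,4.39,2.65,2.68])
def ik(G,th,psi,q0):
    T=Rt(np.radians(th),psi);t=np.array(G)-.155*T[:,2]
    def f(q):
        p,M=fk(q);return np.r_[(p-t)*10,R.from_matrix(M.T@T).as_rotvec()]
    s=least_squares(f,np.clip(q0,lo+.01,hi-.01),bounds=(lo,hi));return s.x,np.abs(s.fun).max()
if __name__=='__main__':
    print(K.round(4),rk,sv.round(3),'err',np.abs(A@K-b).max())
    for p,r,q in D:
        pp,M=fk(q);print((pp-p).round(4),R.from_matrix(M.T@Rm(r)).as_rotvec().round(3))
E
python3 kin.py
```

```text
[ 0.001   0.311   0.4113  0.5467 -0.0524  0.1603] 6 [5.051 3.751 1.322 0.382 0.263 0.221] err 0.0004249199367893919
[ 0.0713 -0.0331 -0.    ] [-0. -0. -0.]
[-0.026  -0.0739  0.0003] [-0.     0.001 -0.   ]
[-0.0182 -0.0765  0.0001] [ 0.001 -0.001  0.   ]
[-0.0212 -0.0759  0.    ] [ 0.001 -0.001  0.   ]
[-0.0209 -0.0758  0.0002] [-0.    -0.    -0.001]
[-0.034  -0.0709 -0.0004] [-0.    -0.001 -0.   ]
[-0.041  -0.0673 -0.    ] [ 0. -0.  0.]
```

```bash
sed -i 's/    return w+K\[5\]/    w=w+.0786*np.array([-np.sin(q[0]),np.cos(q[0]),0])\n    return w+K[5]/' kin.py; python3 kin.py | tail -3
python3 - <<'E'
from kin import *
q0=[-.5,.1,1.9,0,.6,-1.6]
for r in(.58,.64,.7):
  for az in (-.3,):
    for th in(40,44,48,52,54):
      for dpsi in(-.3,-.13,0):
        for h in (.055,):
          best=min((ik([r*np.cos(az),r*np.sin(az),h],th,az+dpsi,s) for s in (q0,[-.5,.3,1.9,.3,.5,-1.8],[-.5,.3,1.9,-.3,.5,-1.3])),key=lambda t:t[1])
          print(r,th,dpsi,h,best[0].round(2),best[1].round(4))
E
```

```text
[-0.     -0.      0.0002] [-0.    -0.    -0.001]
[-0.0002  0.0001 -0.0004] [-0.    -0.001 -0.   ]
[-0.0001 -0.0001 -0.    ] [ 0. -0.  0.]
0.58 40 -0.3 0.055 [-0.35  0.08  2.27 -1.01  0.2  -0.37] 0.0076
0.58 40 -0.13 0.055 [-0.44  0.05  2.28  0.06  0.2  -1.64] 0.0874
0.58 40 0 0.055 [-0.52  0.05  2.31  0.95  0.2  -2.68] 0.024
0.58 44 -0.3 0.055 [-0.33  0.09  2.3  -1.24  0.2  -0.13] 0.0523
0.58 44 -0.13 0.055 [-0.5   0.05  2.33  1.06  0.2  -2.68] 0.1297
0.58 44 0 0.055 [-0.52  0.05  2.32  0.95  0.2  -2.68] 0.0954
0.58 48 -0.3 0.055 [-0.33  0.09  2.31 -1.24  0.2  -0.13] 0.1354
0.58 48 -0.13 0.055 [-0.37  0.08  2.32 -1.24  0.2  -0.28] 0.1497
0.58 48 0 0.055 [-0.53  0.05  2.34  0.96  0.2  -2.68] 0.1777
0.58 52 -0.3 0.055 [-0.33  0.09  2.32 -1.24  0.2  -0.12] 0.2194
0.58 52 -0.13 0.055 [-0.37  0.08  2.33 -1.24  0.2  -0.27] 0.2311
0.58 52 0 0.055 [-0.53  0.05  2.35  0.96  0.2  -2.68] 0.2611
0.58 54 -0.3 0.055 [-0.32  0.1   2.32 -1.24  0.2  -0.12] 0.2618
0.58 54 -0.13 0.055 [-0.36  0.08  2.33 -1.24  0.2  -0.26] 0.2733
0.58 54 0 0.055 [-0.53  0.05  2.35  0.97  0.2  -2.68] 0.3032
0.64 40 -0.3 
[... 1163 characters left out ...]
2  -0.14] 0.011
0.7 44 -0.13 0.055 [-0.38  0.31  2.   -0.44  0.2  -1.1 ] 0.1158
0.7 44 0 0.055 [-0.48  0.3   2.03  0.98  0.2  -2.68] 0.0561
0.7 48 -0.3 0.055 [-0.32  0.33  2.02 -1.24  0.2  -0.13] 0.0939
0.7 48 -0.13 0.055 [-0.35  0.32  2.03 -1.24  0.2  -0.27] 0.1389
0.7 48 0 0.055 [-0.48  0.3   2.05  0.99  0.2  -2.68] 0.1388
0.7 52 -0.3 0.055 [-0.32  0.33  2.03 -1.24  0.2  -0.13] 0.1775
0.7 52 -0.13 0.055 [-0.35  0.32  2.05 -1.24  0.2  -0.26] 0.1892
0.7 52 0 0.055 [-0.48  0.3   2.06  1.    0.2  -2.68] 0.2221
0.7 54 -0.3 0.055 [-0.32  0.34  2.04 -1.24  0.2  -0.12] 0.2194
0.7 54 -0.13 0.055 [-0.35  0.33  2.05 -1.24  0.2  -0.26] 0.2311
0.7 54 0 0.055 [-0.48  0.31  2.06  1.    0.2  -2.68] 0.2639
```

Run:
```python
from kin import *
import itertools
def best(G,th,psi):
    r=[]
    for j4,j5,j6 in itertools.product((-1,0,.7,1.6,2.6),(.7,1.7),(-2,-.5,1,2)):
        az=np.arctan2(G[1],G[0]);r.append(ik(G,th,psi,[az,.5,1.6,j4,j5,j6]))
    r=[x for x in r if x[1]<1e-3]
    return sorted(r,key=lambda x:-np.min(np.r_[x[0]-lo,hi-x[0]]))[:2]
for th in(50,54):
  for psi in (.013+np.pi,.013+np.pi/2,.013-np.pi/2):
    for n,G in(('plate',[.432,.184,.092]),('plate hi',[.432,.184,.15]),('bench',[.6,-.19,.055])):
      print(n,th,round(psi,2),[(x[0].round(2)) for x in best(G,th,psi)])
```

```text
plate 50 3.15 [array([0.16, 0.68, 1.45, 0.12, 1.87, 1.7 ]), array([0.16, 0.68, 1.45, 0.12, 1.87, 1.7 ])]
plate hi 50 3.15 [array([0.16, 0.6 , 1.45, 0.12, 1.96, 1.71]), array([0.16, 0.6 , 1.45, 0.12, 1.96, 1.71])]
bench 50 3.15 [array([-0.31,  1.09,  0.84, -0.28,  2.04,  1.23]), array([-0.31,  1.09,  0.84, -0.28,  2.04,  1.23])]
plate 50 1.58 [array([-0.31,  0.19,  2.16,  0.86,  1.29,  2.35]), array([-0.31,  0.19,  2.16,  0.86,  1.29,  2.35])]
plate hi 50 1.58 [array([-0.31,  0.06,  2.15,  0.83,  1.38,  2.46]), array([-0.31,  0.06,  2.15,  0.83,  1.38,  2.46])]
bench 50 1.58 [array([-0.73,  0.82,  1.31,  0.6 ,  1.67,  2.25]), array([-0.73,  0.82,  1.31,  0.6 ,  1.67,  2.25])]
plate 50 -1.56 [array([ 0.65,  0.5 ,  1.73, -0.66,  1.54,  0.88]), array([ 0.65,  0.5 ,  1.73, -0.66,  1.54,  0.88])]
plate hi 50 -1.56 [array([ 0.65,  0.41,  1.72, -0.66,  1.61,  0.82]), array([ 0.65,  0.41,  1.72, -0.66,  1.61,  0.82])]
bench 50 -1.56 [array([-0.05,  0.56,  1.74, -1.04,  1.09,  0.57]), array([-0.05,  0.56,  1.74, -1.04,  1.09,  0.57])]
plate 54 3.15 [array([0.16, 0.73, 1.41, 0.12, 1.94, 1.7 ]),
[... 281 characters left out ...]
.58 [array([-0.34,  0.24,  2.15,  0.9 ,  1.33,  2.29]), array([-0.34,  0.24,  2.15,  0.9 ,  1.33,  2.29])]
plate hi 54 1.58 [array([-0.34,  0.1 ,  2.15,  0.88,  1.42,  2.4 ]), array([-0.34,  0.1 ,  2.15,  0.88,  1.42,  2.4 ])]
bench 54 1.58 [array([-0.74,  0.86,  1.28,  0.64,  1.72,  2.24]), array([-0.74,  0.86,  1.28,  0.64,  1.72,  2.24])]
plate 54 -1.56 [array([ 0.67,  0.55,  1.7 , -0.7 ,  1.59,  0.91]), array([ 0.67,  0.55,  1.7 , -0.7 ,  1.59,  0.91])]
plate hi 54 -1.56 [array([ 0.67,  0.45,  1.7 , -0.7 ,  1.66,  0.85]), array([ 0.67,  0.45,  1.7 , -0.7 ,  1.66,  0.85])]
bench 54 -1.56 [array([-0.02,  0.59,  1.73, -1.1 ,  1.13,  0.63]), array([-0.02,  0.59,  1.73, -1.1 ,  1.13,  0.63])]
```

Uprighting on the plate with the tool pointing back towards the robot (psi ≈ π) sits well within the joint limits. I'll go there via a level pose.

Run:
```python
from kin import *
delta([.55,-.05,.24],0,-.9)
print(ik([.55,-.05,.24],0,-.9,[-.3,.25,1.6,0,1.3,-1]))
print(ik([.50,.12,.24],0,-2.2,[-.0,.25,1.6,0,1.3,0.3]))
print(ik([.436,.184,.17],54,-3.128,[0.16,.6,1.4,0,2,1.7]))
```

```text
t 7.40 tcp target [ 0.55  -0.05   0.395] delta [-0.1193  0.1303 -0.0301] [0.2594 0.8879 0.5262]
(array([-2.33466983e-01,  5.40728203e-02,  1.72892814e+00, -4.23424504e-17,
        1.35859170e+00, -9.04263310e-01]), np.float64(1.1102230246251565e-15))
(array([ 8.20840652e-02, -3.93244289e-02,  1.82286647e+00, -3.07311636e-13,
        1.35805061e+00,  7.11287738e-01]), np.float64(1.0929299895549574e-12))
(array([0.15490297, 0.63157285, 1.39483658, 0.12872655, 2.04948514,
       1.71377236]), np.float64(1.1102230246251565e-15))
```

>>> move_arm --deltas '[-0.119, 0.13, -0.03, 0.259, 0.888, 0.526, -0.119, 0.13, -0.03, 0.259, 0.888, 0.526, -0.119, 0.13, -0.03, 0.259, 0.888, 0.526, -0.119, 0.13, -0.03, 0.259, 0.888, 0.526, -0.119, 0.13, -0.03, 0.259, 0.888, 0.526, -0.119, 0.13, -0.03, 0.259, 0.888, 0.526, -0.119, 0.13, -0.03, 0.259, 0.888, 0.526, -0.119, 0.13, -0.03, 0.259, 0.888, 0.526, -0.119, 0.13, -0.03, 0.259, 0.888, 0.526, -0.119, 0.13, -0.03, 0.259, 0.888, 0.526, -0.119, 0.13, -0.03, 0.259, 0.888, 0.526, -0.119, 0.13, -0.03, 0.259, 0.888, 0.526, -0.119, 0.13, -0.03, 0.259, 0.888, 0.526, -0.119, 0.13, -0.03, 0.259, 0.888, 0.526]'

```text
t: 8.8
ee_pos: [0.5497, -0.0503, 0.3946]
tcp_rot: [3.141, 0.002, 2.243]
ft_force: [-0.0, -0.3, -2.0]
finger_gap: 0.0387
```

Run:
```python
from kin import *
now();delta([.50,.12,.24],0,-2.2);delta([.44,.18,.24],0,-3.128)
```

```text
t 8.80 tcp [ 0.5497 -0.0503  0.3946] grasp [ 0.55   -0.0504  0.2396] tilt 0.11 xyaw -0.8985 jaw z 0.001 F [-0.   -0.27 -1.98] gap 0.0387 q [-0.234  0.053  1.731 -0.     1.356 -0.906]
t 8.80 tcp target [0.5   0.12  0.395] delta [ 0.1642  0.0672 -0.0006] [1.9000e-03 7.0000e-04 1.3015e+00]
t 8.80 tcp target [0.44  0.18  0.395] delta [ 0.2485  0.0576 -0.0008] [ 2.3000e-03 -2.0000e-04  2.2295e+00]
```

>>> move_arm --deltas '[0.248, 0.058, -0.001, 0.002, 0, 2.23, 0.248, 0.058, -0.001, 0.002, 0, 2.23, 0.248, 0.058, -0.001, 0.002, 0, 2.23, 0.248, 0.058, -0.001, 0.002, 0, 2.23, 0.248, 0.058, -0.001, 0.002, 0, 2.23, 0.248, 0.058, -0.001, 0.002, 0, 2.23, 0.248, 0.058, -0.001, 0.002, 0, 2.23, 0.248, 0.058, -0.001, 0.002, 0, 2.23, 0.248, 0.058, -0.001, 0.002, 0, 2.23, 0.248, 0.058, -0.001, 0.002, 0, 2.23, 0.248, 0.058, -0.001, 0.002, 0, 2.23, 0.248, 0.058, -0.001, 0.002, 0, 2.23, 0.248, 0.058, -0.001, 0.002, 0, 2.23, 0.248, 0.058, -0.001, 0.002, 0, 2.23, 0.248, 0.058, -0.001, 0.002, 0, 2.23, 0.248, 0.058, -0.001, 0.002, 0, 2.23]'

```text
t: 10.4
ee_pos: [0.4403, 0.1798, 0.3954]
tcp_rot: [-3.141, -0.002, 0.009]
ft_force: [0.5, 0.3, -2.2]
finger_gap: 0.0391
```

```bash
cat >> h.py <<'E'
T0=Rt(np.radians(-49.97),.1882);REL=T0.T@(np.array([.4995,-.193,.0315])-np.array([.5532,-.1823,.024]))
_d=np.array([np.cos(.19),np.sin(.19),0]);_a=np.radians(14)
ZR=T0.T@(_d*np.cos(_a)-np.array([0,0,np.sin(_a)]))
def scr():
    o=manip.observe();R0=Rm(o['tcp_rot']);g=o['ee_pos']+.155*R0[:,2]
    print('scraper origin',(g+R0@REL).round(4),'z',(R0@ZR).round(4))
PC=np.array([.4925,.1845,0]);PY=.013
def toplate(p): return R.from_euler('z',-PY).apply(np.array(p)-PC)
def fromplate(p): return PC+R.from_euler('z',PY).apply(p)
E
python3 - <<'E'
from kin import *
now();scr()
g=fromplate([-.060,0,.036])
T=Rt(np.radians(54),-3.128)
print('grasp for place',g-T@REL, 'zdir',T@ZR)
delta(g-T@REL+[0,0,.06],54,-3.128)
E
```

```text
t 10.40 tcp [0.4403 0.1798 0.3954] grasp [0.4407 0.1798 0.2404] tilt 0.14 xyaw -3.1322 jaw z -0.0001 F [ 0.5   0.3  -2.23] gap 0.0391 q [ 0.222 -0.139  1.915 -0.     1.363  1.783]
scraper origin [0.4817 0.1807 0.2034] z [-0.8107 -0.0095  0.5854]
grasp for place [0.43845096 0.18333652 0.09094478] zdir [-5.00190556e-04 -1.75349206e-03  9.99998338e-01]
t 10.40 tcp target [0.5638 0.185  0.2421] delta [ 0.1232 -0.0041  0.1537] [-0.0021 -0.9449 -0.0038]
```

>>> move_arm --deltas '[0.123, -0.004, 0.154, -0.002, -0.945, -0.004, 0.123, -0.004, 0.154, -0.002, -0.945, -0.004, 0.123, -0.004, 0.154, -0.002, -0.945, -0.004, 0.123, -0.004, 0.154, -0.002, -0.945, -0.004, 0.123, -0.004, 0.154, -0.002, -0.945, -0.004, 0.123, -0.004, 0.154, -0.002, -0.945, -0.004, 0.123, -0.004, 0.154, -0.002, -0.945, -0.004, 0.123, -0.004, 0.154, -0.002, -0.945, -0.004, 0.123, -0.004, 0.154, -0.002, -0.945, -0.004]'

```text
t: 11.3
ee_pos: [0.5637, 0.1851, 0.2418]
tcp_rot: [-3.141, 0.939, 0.015]
ft_force: [-0.1, 0.1, -1.2]
finger_gap: 0.0394
```

Run:
```python
from kin import *
now();scr()
delta([.4385,.1833,.0915],54,-3.128)
f=manip.grab_frame('scene');cv2.imwrite('pics/s6.png',cv2.resize(f['image'][100:300,220:480],None,fx=3,fy=3,interpolation=cv2.INTER_CUBIC))
f=manip.grab_frame('wrist');cv2.imwrite('pics/w6.png',f['image'])
```

```text
t 11.30 tcp [0.5637 0.1851 0.2418] grasp [0.4387 0.1834 0.1503] tilt 53.8 xyaw -3.127 jaw z -0.0004 F [-0.13  0.15 -1.22] gap 0.0394 q [0.154 0.66  1.392 0.125 2.021 1.708]
scraper origin [0.4329 0.1838 0.0953] z [-0.0039 -0.0022  1.    ]
t 11.30 tcp target [0.5639 0.185  0.1826] delta [0.0479 0.0001 0.0348] [ 0.0001 -0.0035  0.0006]
```

View pics/s6.png

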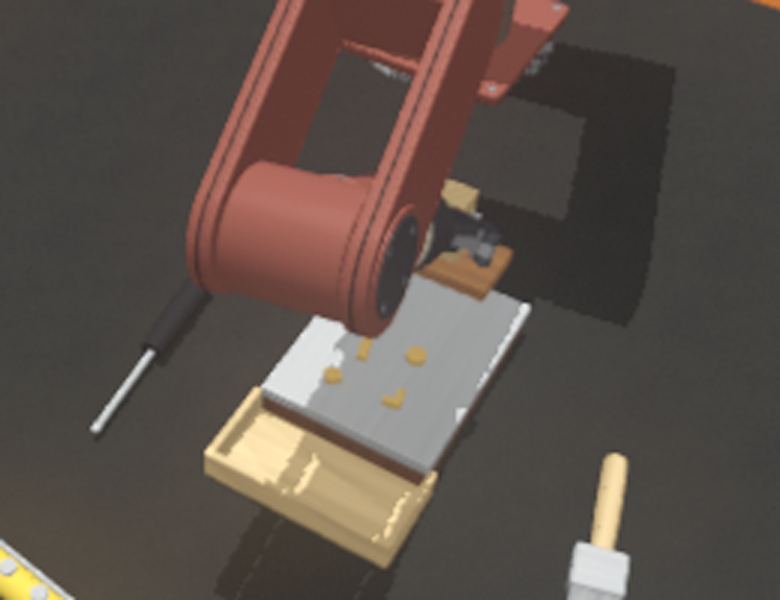

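View pics/w6.png

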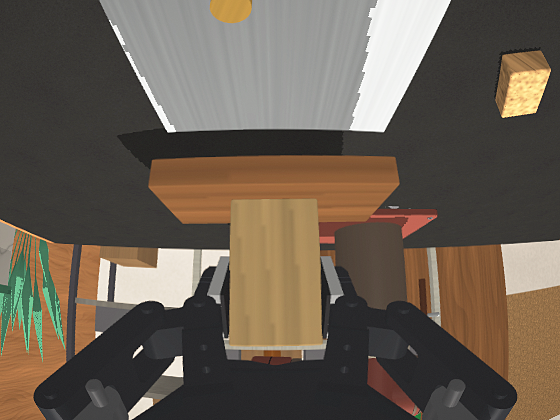

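The scraper is upright above the bare part of the plate, with its foot parallel to the plate. I'll lower it with force checks.

>>> move_arm --deltas '[0.02, 0, 0.0145, 0, -0.003, 0, 0.036, 0, 0.026, 0, -0.003, 0, 0.044, 0, 0.032, 0, -0.003, 0, 0.044, 0, 0.032, 0, -0.003, 0, 0.044, 0, 0.032, 0, -0.003, 0]'

```text
t: 11.9
ee_pos: [0.5638, 0.1852, 0.1883]
tcp_rot: [-3.141, 0.942, 0.015]
ft_force: [0.4, 0.2, -1.7]
finger_gap: 0.0391
```

Run:
```python
from kin import *
now();scr()
```

```text
t 11.90 tcp [0.5638 0.1852 0.1883] grasp [0.4384 0.1835 0.0972] tilt 54.0 xyaw -3.1268 jaw z -0.0005 F [ 0.42  0.17 -1.69] gap 0.0391 q [0.154 0.736 1.39  0.122 1.95  1.698]
scraper origin [0.4325 0.1839 0.0422] z [-5.0e-04 -2.2e-03  1.0e+00]
```

Origin height is 42.2 mm and still free. I'll step down: each -2 mm in z is (0.0016, 0, 0.0012) in tool axes.

>>> move_arm --deltas '[0.0032, 0, 0.0023, 0, 0, 0, 0.0032, 0, 0.0023, 0, 0, 0, 0.0032, 0, 0.0023, 0, 0, 0]'

```text
t: 12.2
ee_pos: [0.564, 0.1852, 0.1848]
tcp_rot: [-3.141, 0.942, 0.015]
ft_force: [1.1, -0.3, -2.5]
finger_gap: 0.0392
```

>>> move_arm --deltas '[0.0016, 0, 0.0012, 0, 0, 0, 0.0016, 0, 0.0012, 0, 0, 0, 0.0016, 0, 0.0012, 0, 0, 0]'

```text
t: 12.5
ee_pos: [0.5642, 0.1853, 0.1835]
tcp_rot: [-3.14, 0.942, 0.015]
ft_force: [0.2, 0.4, 4.5]
finger_gap: 0.0393
```

Run:
```python
from kin import *
now();scr()
```

```text
t 12.50 tcp [0.5642 0.1853 0.1835] grasp [0.4388 0.1836 0.0924] tilt 53.97 xyaw -3.1265 jaw z -0.0007 F [0.2  0.4  4.46] gap 0.0393 q [0.154 0.744 1.388 0.122 1.944 1.697]
scraper origin [0.4329 0.184  0.0374] z [-0.0011 -0.0024  1.    ]
```

Contact at about 6 N. Releasing now.

>>> move_arm --deltas '[0, 0, 0, 0, 0, 0, 0, 0, 0, 0, 0, 0, 0, 0, 0, 0, 0, 0, 0, 0, 0, 0, 0, 0, 0, 0, 0, 0, 0, 0, 0, 0, 0, 0, 0, 0, 0, 0, 0, 0, 0, 0, 0, 0, 0, 0, 0, 0, 0, 0, 0, 0, 0, 0]' --grip 0.085

```text
t: 13.4
ee_pos: [0.5642, 0.1853, 0.1836]
tcp_rot: [-3.14, 0.942, 0.015]
ft_force: [-1.0, -0.0, -0.1]
finger_gap: 0.0849
```

Run:
```python
from kin import *
now()
f=manip.grab_frame('wrist');cv2.imwrite('pics/w7.png',f['image'])
f=manip.grab_frame('top');cv2.imwrite('pics/t7.png',cv2.resize(f['image'][140:300,140:320],None,fx=4,fy=4,interpolation=cv2.INTER_CUBIC))
```

```text
t 13.40 tcp [0.5642 0.1853 0.1836] grasp [0.4389 0.1836 0.0924] tilt 53.96 xyaw -3.1265 jaw z -0.0007 F [-1.03 -0.01 -0.13] gap 0.0849 q [0.154 0.744 1.388 0.122 1.944 1.697]
```

View pics/w7.png

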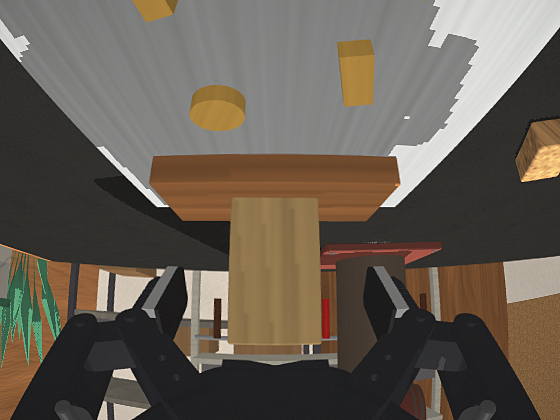

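View pics/t7.png

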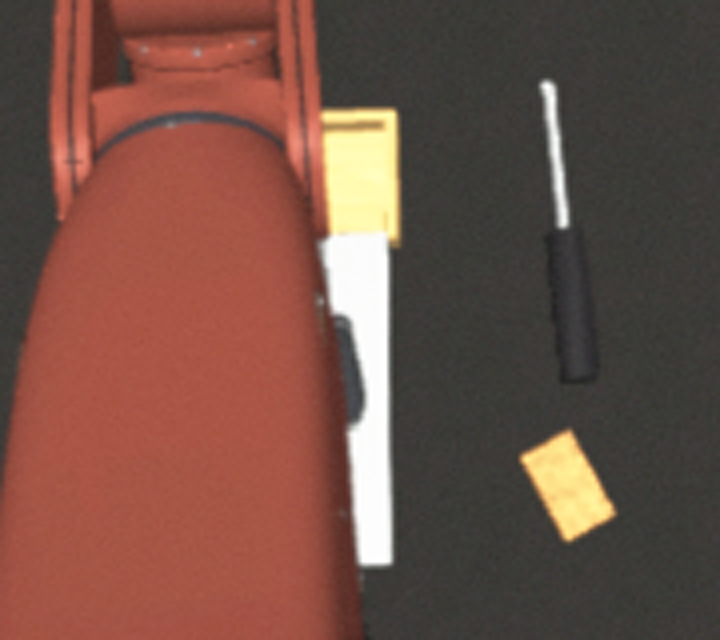

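The scraper stands free on its foot behind the disc and bar, with gaps on both sides of the grip (x 230–322, pads at about 180 and 370). I'll back off and come down vertically for the retake.

Run:
```python
from kin import *
T=Rt(np.radians(54),-3.128)
delta(np.array([.4389,.1836,.0924])-.10*T[:,2],54,-3.128)
delta([.433,.184,.21],0,-3.128)
print(ik([.433,.184,.086],0,-3.128,[0.2,.2,1.7,0,1.3,1.7]),ik([.58,.186,.086],0,-3.128,[0.2,.2,1.7,0,1.3,1.7]))
```

```text
t 13.50 tcp target [0.6452 0.1864 0.2423] delta [ 0.0002  0.     -0.1001] [ 0.0001 -0.0007  0.0009]
t 13.50 tcp target [0.433 0.184 0.365] delta [-0.2239 -0.0006 -0.0007] [-3.000e-04  9.418e-01  8.000e-04]
(array([ 2.33968803e-01,  4.12285658e-02,  2.05740253e+00, -4.22595081e-13,
        1.04296156e+00,  1.79117248e+00]), np.float64(6.123727149556786e-13)) (array([1.80923520e-01, 3.48666269e-01, 1.69625528e+00, 6.50903158e-12,
       1.09667110e+00, 1.73812719e+00]), np.float64(1.3743472807343668e-10))
```

>>> move_arm --deltas '[0, 0, -0.03, 0, 0, 0, 0, 0, -0.07, 0, 0, 0, 0, 0, -0.1, 0, 0, 0, 0, 0, -0.1, 0, 0, 0]'

```text
t: 13.9
ee_pos: [0.6479, 0.1861, 0.246]
tcp_rot: [-3.139, 0.935, 0.015]
ft_force: [0.9, 0.1, -0.4]
finger_gap: 0.085
```

Run:
```python
from kin import *
now()
delta([.433,.184,.22],0,-3.128)
```

```text
t 13.90 tcp [0.6479 0.1861 0.246 ] grasp [0.5232 0.1846 0.1539] tilt 53.56 xyaw -3.1262 jaw z -0.0015 F [ 0.94  0.08 -0.35] gap 0.085 q [0.139 0.831 1.111 0.12  2.128 1.708]
t 13.90 tcp target [0.433 0.184 0.375] delta [-0.2315 -0.0009  0.0962] [-1.500e-03  9.347e-01  5.000e-04]
```

>>> move_arm --deltas '[-0.09, 0, -0.02, 0, 0.2, 0, -0.231, -0.001, 0.096, -0.001, 0.935, 0, -0.231, -0.001, 0.096, -0.001, 0.935, 0, -0.231, -0.001, 0.096, -0.001, 0.935, 0, -0.231, -0.001, 0.096, -0.001, 0.935, 0, -0.231, -0.001, 0.096, -0.001, 0.935, 0, -0.231, -0.001, 0.096, -0.001, 0.935, 0, -0.231, -0.001, 0.096, -0.001, 0.935, 0, -0.231, -0.001, 0.096, -0.001, 0.935, 0, -0.231, -0.001, 0.096, -0.001, 0.935, 0]'

```text
t: 14.9
ee_pos: [0.4336, 0.184, 0.3739]
tcp_rot: [-3.141, 0.002, 0.014]
ft_force: [0.2, 1.9, 0.9]
finger_gap: 0.0852
```

Run:
```python
from kin import *
now()
f=manip.grab_frame('wrist');cv2.imwrite('pics/w8.png',f['image'])
f=manip.grab_frame('scene');cv2.imwrite('pics/s8.png',cv2.resize(f['image'][100:300,220:480],None,fx=3,fy=3,interpolation=cv2.INTER_CUBIC))
delta([.433,.184,.09],0,-3.128)
```

```text
t 14.90 tcp [0.4336 0.184  0.3739] grasp [0.4332 0.184  0.2189] tilt 0.14 xyaw -3.128 jaw z -0.0004 F [0.24 1.85 0.85] gap 0.0852 q [ 2.330e-01 -1.300e-01  1.948e+00  1.000e-03  1.326e+00  1.790e+00]
t 15.00 tcp target [0.433 0.184 0.245] delta [-0.0006 -0.      0.1289] [-0.0003  0.0021 -0.0002]
```

View pics/w8.png

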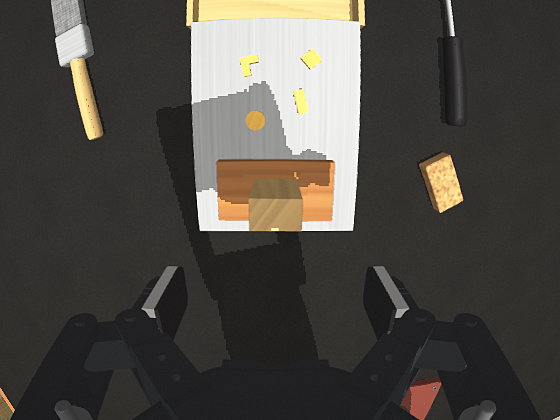

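View pics/s8.png

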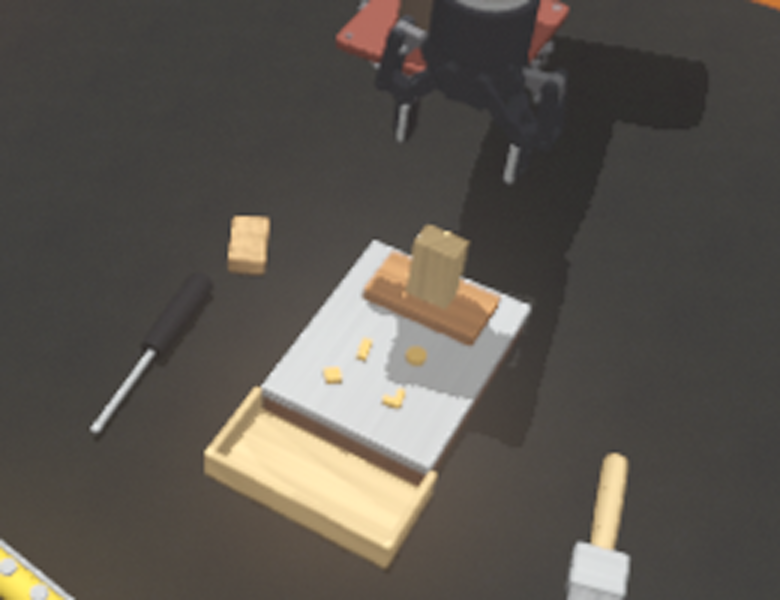

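The scraper stands squarely on the plate (foot at x 217–335 in the wrist view), wide enough to cover all four chips. Descending for the retake.

>>> move_arm --deltas '[-0.001, 0, 0.045, 0, 0.002, 0, -0.001, 0, 0.09, 0, 0.002, 0, -0.001, 0, 0.115, 0, 0.002, 0, -0.001, 0, 0.129, 0, 0.002, 0, -0.001, 0, 0.129, 0, 0.002, 0, -0.001, 0, 0.129, 0, 0.002, 0]'

```text
t: 15.6
ee_pos: [0.4329, 0.1839, 0.2448]
tcp_rot: [-3.141, 0.001, 0.013]
ft_force: [0.4, 0.3, -0.0]
finger_gap: 0.0852
```

>>> move_arm --deltas '[0, 0, 0, 0, 0, 0, 0, 0, 0, 0, 0, 0, 0, 0, 0, 0, 0, 0, 0, 0, 0, 0, 0, 0, 0, 0, 0, 0, 0, 0, 0, 0, 0, 0, 0, 0, 0, 0, 0, 0, 0, 0, 0, 0, 0, 0, 0, 0, 0, 0, 0, 0, 0, 0, 0, 0, 0, 0, 0, 0]' --grip 0.02 --force 50

```text
t: 16.6
ee_pos: [0.4335, 0.184, 0.2458]
tcp_rot: [-3.141, -0.0, 0.013]
ft_force: [-1.1, -1.1, 6.8]
finger_gap: 0.04
```

Run:
```python
from kin import *
now()
f=manip.grab_frame('wrist');cv2.imwrite('pics/w9.png',f['image'])
o=manip.observe();g=o['ee_pos']+.155*Rm(o['tcp_rot'])[:,2];print(toplate(g))
v=fromplate([.085,0,0])-fromplate([-.06,0,0])
delta(g+v,0,-3.128)
```

```text
t 16.60 tcp [0.4335 0.184  0.2458] grasp [0.4336 0.1841 0.0908] tilt 0.03 xyaw -3.1285 jaw z -0.0003 F [-1.1  -1.07  6.79] gap 0.04 q [0.234 0.034 2.054 0.    1.053 1.791]
[-0.05894458  0.00037906  0.09082045]
t 16.65 tcp target [0.5785 0.186  0.2458] delta [ 1.451e-01 -1.000e-04  1.000e-04] [-0.0004 -0.0005 -0.0005]
```

View pics/w9.png

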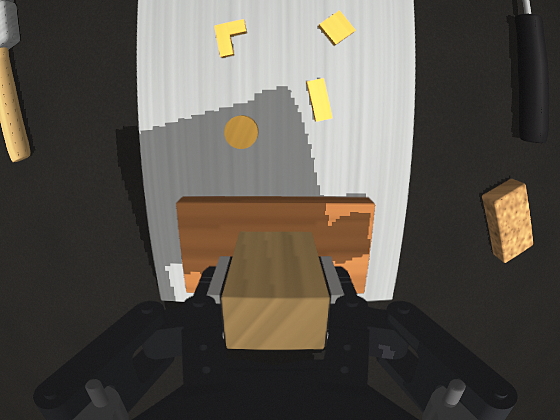

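Regrasped, gap 40 mm. The foot presses lightly on the plate and all four chips are ahead of it. Wiping slowly now.

>>> move_arm --deltas '[0.005, 0, 0, 0, 0, 0, 0.01, 0, 0, 0, 0, 0, 0.015, 0, 0, 0, 0, 0, 0.02, 0, 0, 0, 0, 0, 0.025, 0, 0, 0, 0, 0, 0.03, 0, 0, 0, 0, 0, 0.035, 0, 0, 0, 0, 0, 0.04, 0, 0, 0, 0, 0, 0.045, 0, 0, 0, 0, 0, 0.05, 0, 0, 0, 0, 0, 0.055, 0, 0, 0, 0, 0, 0.06, 0, 0, 0, 0, 0, 0.065, 0, 0, 0, 0, 0, 0.07, 0, 0, 0, 0, 0, 0.075, 0, 0, 0, 0, 0, 0.08, 0, 0, 0, 0, 0, 0.085, 0, 0, 0, 0, 0, 0.09, 0, 0, 0, 0, 0, 0.095, 0, 0, 0, 0, 0, 0.1, 0, 0, 0, 0, 0]'

```text
t: 18.65
ee_pos: [0.533, 0.1856, 0.246]
tcp_rot: [-3.141, 0.003, 0.013]
ft_force: [2.6, 2.0, -2.3]
finger_gap: 0.0394
```

Run:
```python
from kin import *
now()
f=manip.grab_frame('wrist');cv2.imwrite('pics/w10.png',f['image'])
o=manip.observe();g=o['ee_pos']+.155*Rm(o['tcp_rot'])[:,2];print(toplate(g))
```

```text
t 18.65 tcp [0.533  0.1856 0.246 ] grasp [0.5326 0.1856 0.091 ] tilt 0.16 xyaw -3.1283 jaw z -0.0004 F [ 2.56  1.98 -2.31] gap 0.0394 q [1.950e-01 2.470e-01 1.813e+00 1.000e-03 1.084e+00 1.752e+00]
[0.04144592 0.00045398 0.09086432]
```

View pics/w10.png

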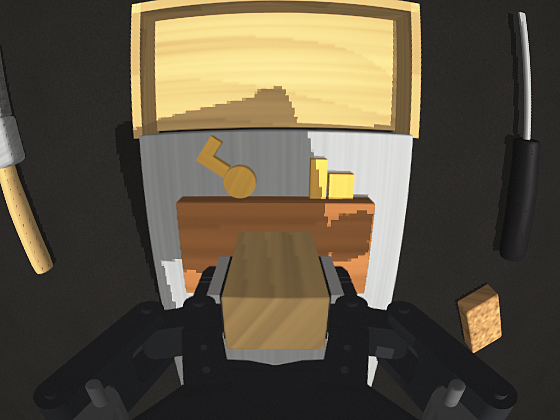

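All four chips are gathered in front of the foot: the ell rides ahead of the disc, and the bar and square are at the right. I'll finish the stroke to about plate x = +86 mm with slight downward pressure.

>>> move_arm --deltas '[0.004, 0, 0.0005, 0, 0, 0, 0.008, 0, 0.001, 0, 0, 0, 0.012, 0, 0.001, 0, 0, 0, 0.016, 0, 0.001, 0, 0, 0, 0.02, 0, 0.001, 0, 0, 0, 0.024, 0, 0.001, 0, 0, 0, 0.028, 0, 0.001, 0, 0, 0, 0.031, 0, 0.001, 0, 0, 0, 0.034, 0, 0.001, 0, 0, 0, 0.037, 0, 0.001, 0, 0, 0, 0.04, 0, 0.001, 0, 0, 0, 0.042, 0, 0.001, 0, 0, 0, 0.044, 0, 0.001, 0, 0, 0, 0.044, 0, 0.001, 0, 0, 0, 0.044, 0, 0.001, 0, 0, 0]'

```text
t: 20.2
ee_pos: [0.5781, 0.1866, 0.2459]
tcp_rot: [-3.14, -0.0, 0.013]
ft_force: [-4.3, 2.3, 8.6]
finger_gap: 0.0393
```

Run:
```python
from kin import *
now()
f=manip.grab_frame('wrist');cv2.imwrite('pics/w11.png',f['image'])
f=manip.grab_frame('scene');cv2.imwrite('pics/s11.png',cv2.resize(f['image'][140:300,250:450],None,fx=4,fy=4-.25,interpolation=cv2.INTER_CUBIC))
o=manip.observe();g=o['ee_pos']+.155*Rm(o['tcp_rot'])[:,2];print(toplate(g))
```

```text
t 20.20 tcp [0.5781 0.1866 0.2459] grasp [0.5781 0.1868 0.0909] tilt 0.09 xyaw -3.1284 jaw z -0.0015 F [-4.35  2.25  8.57] gap 0.0393 q [0.182 0.338 1.699 0.002 1.104 1.739]
[0.08559146 0.00121422 0.09084414]
```

View pics/w11.png

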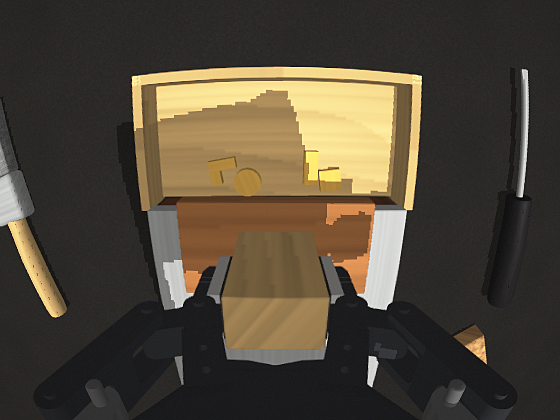

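View pics/s11.png

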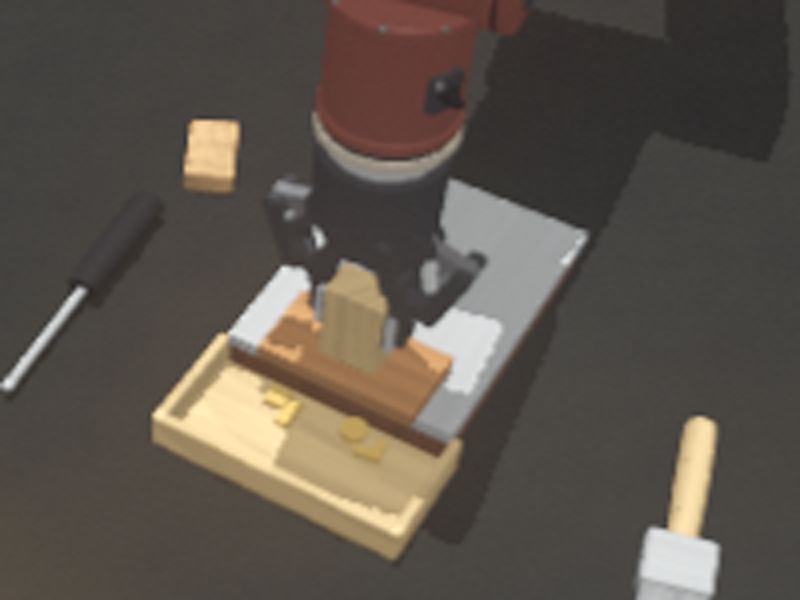

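All four offcuts are in the tray: wrist image (222,168), (248,181), (312,165) and (330,178). I'll draw the scraper back onto the plate, let go and retreat upward.

>>> move_arm --deltas '[-0.01, 0, 0, 0, 0, 0, -0.02, 0, 0, 0, 0, 0, -0.03, 0, 0, 0, 0, 0, -0.04, 0, 0, 0, 0, 0, -0.05, 0, 0, 0, 0, 0, -0.06, 0, 0, 0, 0, 0, -0.06, 0, 0, 0, 0, 0, -0.06, 0, 0, 0, 0, 0]'

```text
t: 21.1
ee_pos: [0.5168, 0.1858, 0.2459]
tcp_rot: [-3.14, 0.003, 0.013]
ft_force: [-5.4, -0.1, 8.4]
finger_gap: 0.0393
```

>>> move_arm --deltas '[0, 0, 0, 0, 0, 0, 0, 0, 0, 0, 0, 0, 0, 0, 0, 0, 0, 0, 0, 0, 0, 0, 0, 0, 0, 0, 0, 0, 0, 0, 0, 0, 0, 0, 0, 0, 0, 0, 0, 0, 0, 0, 0, 0, 0, 0, 0, 0, 0, 0, 0, 0, 0, 0]' --grip 0.085

```text
t: 22.0
ee_pos: [0.5169, 0.1858, 0.2459]
tcp_rot: [-3.14, 0.003, 0.013]
ft_force: [-0.2, -0.3, -0.3]
finger_gap: 0.0849
```

>>> move_arm --deltas '[0, 0, -0.03, 0, 0, 0, 0, 0, -0.07, 0, 0, 0, 0, 0, -0.11, 0, 0, 0, 0, 0, -0.15, 0, 0, 0, -0.04, 0, -0.18, 0, 0, 0, -0.09, 0, -0.18, 0, 0, 0, -0.1, 0, -0.18, 0, 0, 0, -0.1, 0, -0.18, 0, 0, 0]'

```text
t: 22.8
ee_pos: [0.4162, 0.1844, 0.4265]
tcp_rot: [-3.14, 0.002, 0.014]
ft_force: [0.6, 1.0, 0.3]
finger_gap: 0.0849
```

Run:
```python
from kin import *
now()
f=manip.grab_frame('wrist');cv2.imwrite('pics/w12.png',f['image'])
f=manip.grab_frame('scene');cv2.imwrite('pics/s12.png',f['image'])
```

```text
t 22.80 tcp [0.4162 0.1844 0.4265] grasp [0.4159 0.1846 0.2715] tilt 0.14 xyaw -3.1274 jaw z -0.0015 F [0.64 0.95 0.31] gap 0.0849 q [ 0.243 -0.213  1.92   0.002  1.436  1.799]
```

View pics/w12.png

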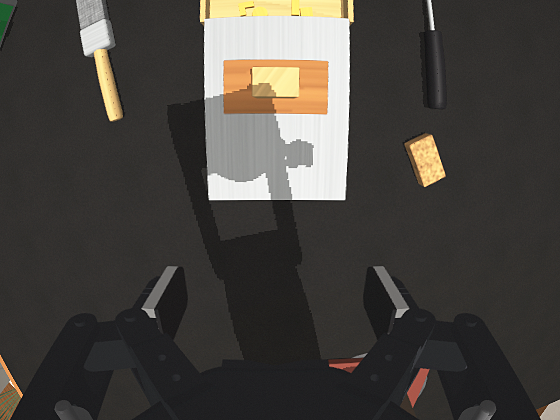

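View pics/s12.png

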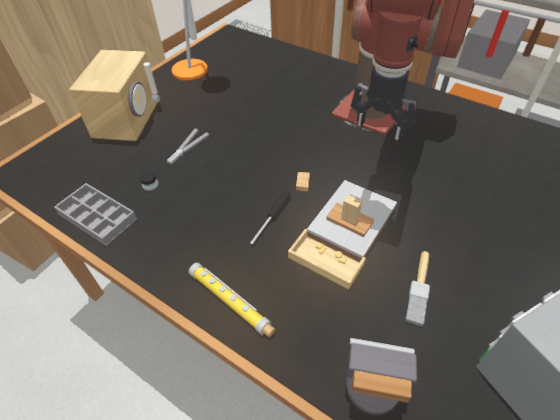

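The scraper stands free on the plate (wrist view 223–328, 60–114), the chips are in the tray, and the other things are unmoved. One last zoom on the tray before handing in.

Run:
```python
from kin import *
f=manip.grab_frame('scene');im=f['image']
cv2.imwrite('pics/s13.png',cv2.resize(im[225:290,280:380],None,fx=7,fy=7,interpolation=cv2.INTER_CUBIC))
for u,v in((320,248),(340,257)):print(toplate(onz(f,u,v,.01)).round(3))
g=cv2.imread('pics/scene0.png').astype(int)
d=np.abs(g-im.astype(int)).max(2)
for n,(u,v) in dict(sd=(270,218),pl=(188,146),jar=(149,183),brush=(420,288),cork=(303,181)).items(): print(n,(d[v-20:v+20,u-20:u+20]>60).sum())
```

```text
[ 0.126 -0.028  0.01 ]
[0.123 0.029 0.01 ]
sd 0
pl 0
jar 0
brush 0
cork 0
```

View pics/s13.png

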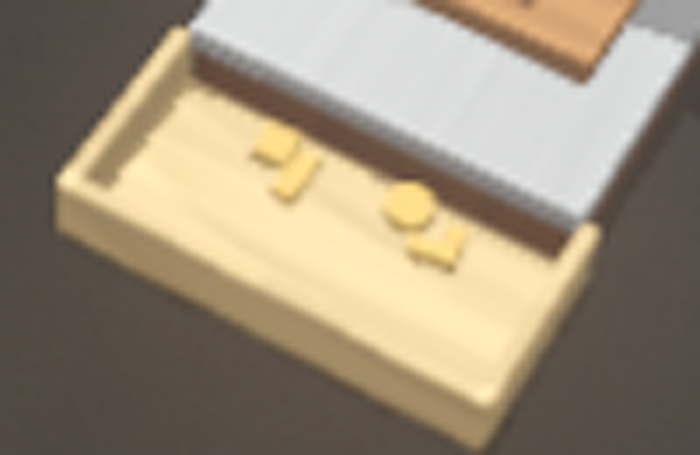

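All four offcuts (square, bar, disc, ell) lie on the tray floor, inside the walls.

```bash
python3 -c "
from plant import manip
print(manip.sign_off())"
```

```text
the job is handed in; nothing more can be done
None
```

The job is done and handed in, at about 23 s of the allowed 58 s. `sign_off` gives no verdict, so success here rests on my own checks.

**What I did:**
- I gripped the scraper where it lay and turned it upright in the air.
- I stood it on the bare part of the plate and let go.
- I took it again by its grip from straight above and wiped all four offcuts over the edge in one stroke.
- I then drew the scraper back onto the plate, released it and moved the arm clear.

**Change of plan:** my first attempt to stand it up, over the bench with the tool pointing away from the robot, ran into the wrist joint limits while still in the air. I turned the tool around and stood it on the plate instead, with no harm done.

**Last checks:**
- **Offcuts:** the bar, disc, square and ell all lie on the tray floor, about 125 mm along the plate's x and within about 30 mm of the middle.
- **Scraper:** it stands upright on the plate at about x = +24 mm, y = 0, with the gripper open and well above it.
- **Other things on the bench:** the screwdriver, pliers, jar, brush and cork look unchanged in before-and-after images.

No check failed or disagreed.

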